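Line up the sample boxes beside the colour reference

TASK

The sample boxes are to be photographed in a neat row. Slide the two blue-lidded boxes along the bench, without lifting them off it, onto the two white outlines on the yellow strip, one box to an outline (either box on either one) and squared up with it, so that they stand evenly spaced on both sides of the colour-reference block. Leave the orange-lidded box where it is.

Things in the scene. Friction and masses are not known exactly. Their poses are not given: they have to be found in the camera images.
- row_mark: fixed flat yellow strip (sizes in mm), 310 along its y x 100 along its x; on its middle a fixed grey colour-reference block, 40 (x) x 30 (y) x 12 high. Origin: strip centre at bench height, z up. Two white black-edged outlines, 72 (x) x 52 (y), centred at x = 0, y = +100 and -100: a box belongs centred in each, long side along the strip's x, either way round. Strip and outlines are flush: nothing catches.
- box_a_mid (a point): a sample box with white sides and a blue lid with a blank paper label, 60 long (its x axis) x 40 wide (its y axis) x 40 mm high, 0.08 to 0.17 kg, loose, standing on the bench. The point is at its centre, 20 mm above the bench; z up. Both ends are alike. To be moved.
- box_b_mid (a point): the other sample box with white sides and a blue lid with a blank paper label, 60 long (its x axis) x 40 wide (its y axis) x 40 mm high, 0.08 to 0.17 kg, loose, standing on the bench. The point is at its centre, 20 mm above the bench; z up. Both ends are alike. To be moved; same as the first.
- box_orange_mid (a point): a bystander: sample box with white sides and an orange lid with a blank paper label, 60 long (its x axis) x 40 wide (its y axis) x 40 mm high, 0.08 to 0.17 kg, loose, standing on the bench. The point is at its centre, 20 mm above the bench; z up. Both ends are alike. Not to be moved. The three boxes start in any order, well apart, between robot and strip.
Things that resemble listed ones, but are neither listed nor needed, are in the scene too. What is shaped like the part that bears box_b_mid but pink is not meant. What is shaped like the part that bears box_a_mid but pink is not meant.

How it is judged:
By the outcome, as a careful person would: the job done as asked, in the order asked, and still so for the second after the job is handed in, with the robot touching nothing.
It also fails if it takes over 48 s, if anything falls off the work surface, if the arm or the gripper's body presses on something with over 40 N, if the wrist force passes 120 N, or if a joint passes its speed limit or range.

ROBOT

A 7-joint arm with a two-finger parallel gripper is mounted at the origin on the work surface. World frame = base frame: x ahead of the robot, y to its left, z up, the work surface at z = 0. Lengths are in m, angles in rad, forces in N, time in s.
With the tool pointing down it reaches from about 0.4 to 0.85 m from the base axis. Payload 10.4 kg.
Tool frame: the origin (TCP) lies midway between the tips of the shut fingers; the grasp point (between the pads) lies 19 mm behind it; x points along the fingers, y is the direction in which the jaws open and shut, and the axes are right-handed (so a half turn about x gives the same grasp; the last joint's range is limited). The gripper opens to 87 mm and grips with 3 to 60 N. Pads are 19 mm wide; open, the fingers measure 117 mm over their backs; the gripper's body (75 mm by 190 mm) begins 51 mm behind the grasp point.
Start: joints at [-1.333, 0.332, -0.065, 1.46, 0.022, 1.35, -0.088], TCP at [0.161, 0.604, 0.223] pointing down, gripper open.
Joint ranges: [-2.6, 2.6], [-0.5, 2.12], [-1.47, 1.34], [0.16, 2.42], [-1.27, 4.41], [0.06, 2.06], [-2.6, 2.6]. Speed limits (rad/s): [2.22, 2.22, 2.79, 2.79, 3.14, 3.14, 3.14].

INTERFACE

Orientations are given as a unit quaternion [x, y, z, w].
In Python, from cell import r gives the robot as it stands.
- The arm moves only by the tool play_rows, never from a script. Its arguments are lists of equal length, an entry for each row: "dp": the shift along the tool's x, y, z in units of 25 mm (1.0 is 25 mm), a list of three; "rotation": the turn, a rotation vector about the tool's x, y, z in units of 5 degrees (1.0 is 5 degrees), a list of three; "hand": the closure, from 0 (fully open) to 1 (shut). A call has exactly 5 rows; each row is the pose to reach, as a shift and turn from the pose commanded when the call began, along the tool's axes at that moment; what a row does not reach only later rows make up. A row lasts 1/12 s, in which the tool goes at most 41.7 mm and 7.16 degrees, less where a joint would pass 70% of its speed; a pose out of reach is approached as far as the arm can. A call with a gripper value outside its range is refused whole. The fingers move at their own pace and stop on an object; the grip force is fixed at half the most. Time passes only in rows, so rows that repeat a pose let the fingers close, or fill a call up. It gives the time, the measured TCP pose, the force and the opening at its end, in the units of the state.
- r.observe(): the state, without advancing time (a new reading comes with each control period).
- r.capture(name): name is "scene" or "top"; returns a dict with "frame" (420x560x3 uint8, red, green, blue), "z_map" (420x560 float32, m along the optical axis (not along the pixel's ray), 0 where there is no reading), "fx", "fy", "cx", "cy" (pixels), "D" ([k1, k2, p1, p2, k3] as OpenCV has them; the pictures are not rectified), "xyz" and "attitude" of the camera in the world. Camera axes: x right, y down, z forward; pixel columns grow to the right and rows downward; lengths in m; the calibration is good to about 2 mm. A picture is of the moment at which its call begins.
- r.job_done(): hands the job in, once; it reports no verdict.
The state is a dict: "t": time; "joint_pos": joint angles; "qd": joint speeds; "joint_efforts": joint torques, N m; "tcp_pos": TCP position; "eef_rot": TCP orientation; "contact_force": force on the tool from outside, world axes, zero at the start; "wrist_torque": the same for the moment, N m; "width": opening from 0.0 (shut) to 1.0 (fully open).
Only numpy, scipy, OpenCV 4.12 (cv2) and the standard library are available. Lean on these libraries where they do the work, as an engineer would, in place of code of your own. Each camera call takes 0.05 s, during which the arm holds its last target. There are 200 camera calls.

## Working session

There is one attempt and no reset: what is moved stays moved. The work goes in short steps, Python scripts to look and compute and a tool call to move; the robot and the scene stay as the last step left them, time stands still between calls to the robot, and variables do not carry over. Pictures are saved under pics/ and viewed, about 8 in all and at most 12, crops included, and the job is handed in when it is done.

Besides the shell and the picture viewer there is one more tool, called after "Emit:" as name(argument=value, ...) on one line, values as JSON. play_rows: Moves the arm, as the interface text tells. Its arguments: {"type":"object","properties":{"dp":{"type":"array"},"rotation":{"type":"array"},"hand":{"type":"array"}},"required":["dp","rotation","hand"]}

```bash
ls; mkdir -p pics; python3 - <<'E'
from cell import r
import cv2
s=r.observe(); print({k:s[k] for k in('t','tcp_pos','eef_rot','contact_force','width')})
for n in('scene','top'):
    c=r.capture(n); cv2.imwrite(f'pics/{n}0.png',c['frame'][:,:,::-1]); print(n,c['fx'],c['fy'],c['cx'],c['cy'],c['D'],c['xyz'],c['attitude'])
E
```

```text
pics
{'t': 0.0, 'tcp_pos': array([0.16103517, 0.60348546, 0.22175264]), 'eef_rot': array([ 0.0914278 ,  0.70116115, -0.09243725,  0.70104875]), 'contact_force': array([ 0.6474753 , -0.59232078, -0.04645577]), 'width': 0.9957306223465872}
scene 411.9366494524723 411.9366494524723 280.0317775761332 212.8941622704796 [-0.00255466  0.          0.          0.          0.        ] [ 0.75591399 -0.47404815  0.74987981] [ 0.91786203  0.24884107 -0.07781332 -0.29925323]
top 386.19472913299825 386.19472913299825 276.35673935992656 212.75759302609544 [-0.09068701  0.          0.          0.          0.        ] [ 0.45748045 -0.01440201  0.86098901] [ 0.70735104 -0.70594791  0.02320407 -0.02745233]
```

View pics/top0.png

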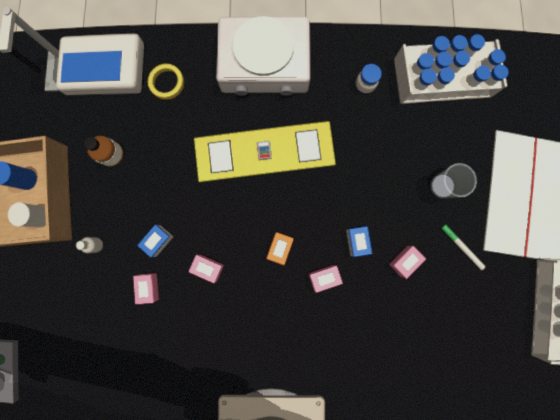

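View pics/scene0.png

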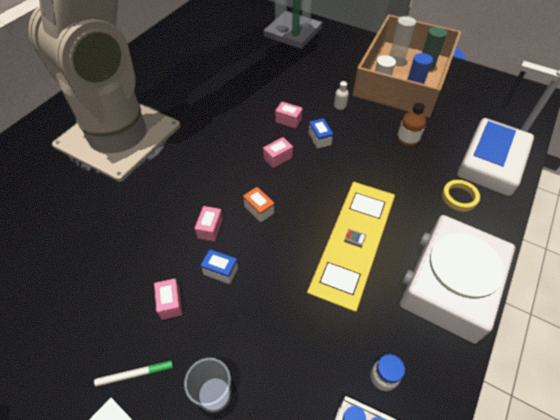

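Top view: candidates with a blank label are blue lids at (154,241) and (360,241), pink ones at (145,289), (206,269), (326,279), (408,262), and orange at (280,249). The two blue ones fit the description; pink is excluded and orange stays put. The strip is at (265,151), with outlines at (220,156) and (308,146). The scene view agrees: blue at (321,132) and (219,265).

```bash
cat > h.py <<'E'
import cv2,numpy as np
from scipy.spatial.transform import Rotation as R
from cell import r
def plane(c,px,z):
    K=np.array([[c['fx'],0,c['cx']],[0,c['fy'],c['cy']],[0,0,1]])
    u=cv2.undistortPoints(np.float64(px).reshape(-1,1,2),K,np.array(c['D'])).reshape(-1,2)
    d=R.from_quat(c['attitude']).apply(np.c_[u,np.ones(len(u))])
    o=np.array(c['xyz']); return (o+d*((z-o[2])/d[:,2])[:,None])[:,:2]
def blobs(c,lo,hi,z,amin,amax):
    """contours in HSV range -> list (pixel, world centre, long-axis yaw deg, size mm)"""
    m=cv2.inRange(cv2.cvtColor(c['frame'],cv2.COLOR_RGB2HSV),lo,hi)
    out=[]
    for k in cv2.findContours(m,cv2.RETR_EXTERNAL,cv2.CHAIN_APPROX_NONE)[0]:
        k=cv2.convexHull(k)
        if not amin<cv2.contourArea(k)<amax: continue
        w=plane(c,k.reshape(-1,2),z)
        q=cv2.minAreaRect((w*1000).astype(np.float32)); p=cv2.boxPoints(q)
        e=max(p[1]-p[0],p[2]-p[1],key=np.linalg.norm)
        a=(np.degrees(np.arctan2(e[1],e[0]))+90)%180-90
        out.append((k.reshape(-1,2).mean(0).round(),np.round(q[0],1),round(float(a),1),np.round(sorted(q[1]),1)))
    return out
BLUE=((105,150,60),(125,255,255)); OR=((5,150,100),(17,255,255)); YE=((22,120,100),(35,255,255)); WH=((0,0,150),(180,60,255))
def look(n):
    c=r.capture(n)
    for nm,col,z,a,b in(('blue',BLUE,.04,150,1300),('orange',OR,.04,150,1300),('yellow',YE,0,3000,20000)):
        for o in blobs(c,*col,z,a,b): print(n,nm,*o)
    return c
E
python3 - <<'E'
from h import *
for n in('top','scene'):
    c=look(n)
    for o in blobs(c,*WH,0,250,1500): print(n,'white',*o)
    if n=='top':
        f=c['frame'][:,:,::-1]; z=lambda a:cv2.resize(a,None,fx=4,fy=4,interpolation=cv2.INTER_CUBIC)
        cv2.imwrite('pics/crop1.png',np.hstack([z(f[200:310,120:220]),z(f[200:310,320:420])])) 
E
```

```text
top blue [360. 240.] [ 456.3 -188.4] 8.9 [41.3 62.7]
top blue [151. 243.] [455.8 256.5] -40.1 [41.7 61.3]
top blue [ 24. 177.] [599.9 579. ] 79.0 [48.2 97.2]
top blue [372.  74.] [ 828.7 -220.6] -1.7 [42.7 47.7]
top blue [426.  70.] [ 841.5 -346.1] 5.9 [35.1 71.3]
top blue [493.  68.] [ 846.  -508.6] -44.1 [ 61.3 101.4]
top blue [442.  58.] [ 867.1 -386.5] 3.0 [ 39.1 115.9]
top blue [465.  47.] [ 902.4 -439. ] -43.9 [59.5 99.5]
top orange [280. 246.] [441.1 -16.3] -19.9 [41.6 61.2]
top orange [102. 147.] [658.5 379.8] -30.3 [47.3 53.8]
top yellow [272. 146.] [660.3  19.2] -82.7 [103.8 313.2]
top white [301. 405.] [ 86.4 -49.2] -89.7 [ 49.6 128.1]
top white [324. 279.] [ 372.7 -119.4] -71.7 [38.4 59. ]
top white [207. 269.] [394.9 149.9] 64.0 [37.7 58.1]
top white [ 19. 213.] [516.5 596.6] -89.6 [54.2 55. ]
top white [442. 184.] [ 583.6 -388.2] -1.9 [40.1 46.5]
top white [221. 157.] [647.9 119.1] 7.4 [47.2 68. ]
top white [307. 144.] [673.1 -79.7] 7.5 [47.2 67.8]
scene blue [353. 412.] [ 795.9 -303.4] 30.3 [18.8 32. ]
scene blue [390. 367.] [ 821.7 -208.5] -67.7 [43.4 45.5]
scene blue [223. 263.] [ 455.6 -189.5] 9.0 [41.5 61.2]
scene blue [494. 143.] [845.1 425. ] -90.0 [ 66.2 135.8]
scene blue [321. 128.] [455.2 254.5] -39.6 [42.8 64.9]
scene blue [423.  58.] [579.  672.9] 30.8 [55.1 55.3]
scene orange [256. 199.] [439.6 -18.2] -19.5 [42.8 64.1]
scene orange [414. 120.] [645.9 405.5] -73.6 [51.  58.7]
scene yellow [349. 244.] [657.6  20.5] -82.8 [104.7 316.2]
scene white [110. 410.] [ 447.9 -491.2] 30.3 [32.3 67.5]
scene white [362. 409.] [ 808.9 -278.4] 30.3 [35.6 97.7]
scene white [213. 395.] [ 580.1 -387.2] 30.3 [48.  48.1]
scene white [118. 376.] [ 423.3 -444.6] 44.0 [12.  92.2]
scene white [339. 278.] [670.8 -79.2] 7.4 [49.6 69.1]
scene white [369. 206.] [645.2 119.6] 7.4 [49.7 68.5]
scene white [51. 31.] [-507.2  224. ] -63.4 [140.5 192.8]
scene white [24. 15.] [-696.9  263.7] -38.2 [129.6 237.2]
```

View pics/crop1.png

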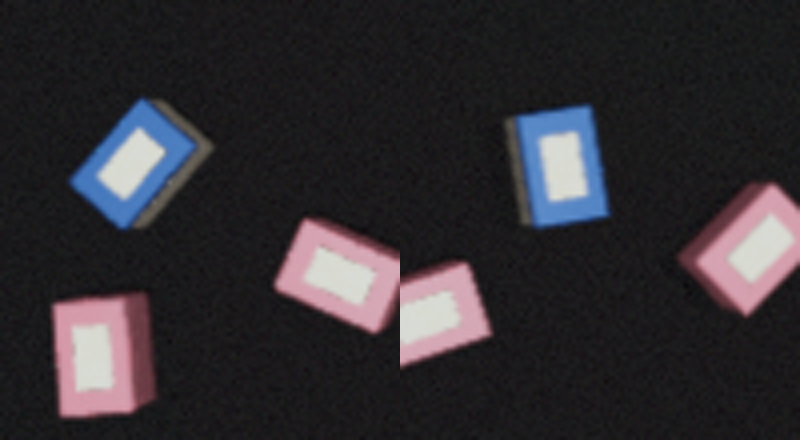

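Confirmed: the two blue boxes are the ones to move. The pink ones are decoys. In mm, box A is at (455.5, 255.5) yaw -40 and box B at (456, -189) yaw 9. Targets are (646.4, 119.3) and (671.8, -79.4), yaw 7.3.

```bash
cat >> h.py <<'E'
def go(x,y,z,yaw,ref=None):
    """units for play_rows to bring TCP to x,y,z mm, tool down, jaw axis across a box of this yaw (deg)"""
    s=r.observe(); p,Q=(np.array(s['tcp_pos']),R.from_quat(s['eef_rot'])) if ref is None else ref
    best=None
    for a in(yaw+90,yaw-90):
        a=np.radians(a); yv=np.array([np.cos(a),np.sin(a),0]); xv=np.array([0,0,-1.])
        T=R.from_matrix(np.c_[xv,yv,np.cross(xv,yv)]); v=(Q.inv()*T).as_rotvec()
        if best is None or np.linalg.norm(v)<np.linalg.norm(best[0]): best=v,T
    t=np.array([x,y,z])/1000
    print('t',round(s['t'],2),'at',np.round(np.array(s['tcp_pos'])*1000,1),'dp',np.round(Q.inv().apply(t-p)/.025,2),'rot',np.round(np.degrees(best[0])/5,2),'w',round(s['width'],3),'F',np.round(s['contact_force'],1),'j7',round(s['joint_pos'][6],2))
    return t,best[1]
E
python3 - <<'E'
from h import *
k=go(455.5,255.5,120,-40); go(455.5,255.5,8,-40,k)
E
```

```text
t 0.2 at [161.1 603.7 222.1] dp [  4.09 -10.42  14.97] rot [5.01 0.   0.01] w 1.002 F [ 0.2  0.9 -0.1] j7 -0.09
t 0.2 at [161.1 603.7 222.1] dp [4.48 0.   0.  ] rot [0. 0. 0.] w 1.002 F [ 0.2  0.9 -0.1] j7 -0.09
```

Emit:
play_rows(dp=[[0,-1,1.4],[1,-2,2.8],[1.5,-3,4.2],[2,-4,5.6],[2.5,-5,7.1]], rotation=[[1,0,0],[2,0,0],[3,0,0],[4,0,0],[5,0,0]], hand=[0,0,0,0,0])

```text
t: 0.62
tcp_pos: [0.2882, 0.4503, 0.1648]
eef_rot: [0.243, 0.664, -0.243, 0.664]
contact_force: [0.6, 0.1, -0.5]
width: 1.002
```

```bash
python3 - <<'E'
from h import *
go(455.5,255.5,120,-40)
E
```

```text
t 0.62 at [288.2 450.3 164.8] dp [ 1.79 -1.64 10.14] rot [-0.03 -0.    0.  ] w 1.002 F [ 0.6  0.1 -0.5] j7 -0.21
```

Emit:
play_rows(dp=[[0.3,-0.3,1.6],[0.6,-0.6,3.2],[0.9,-0.9,4.8],[1.3,-1.2,6.4],[1.6,-1.4,8.0]], rotation=[[0,0,0],[0,0,0],[0,0,0],[0,0,0],[0,0,0]], hand=[0,0,0,0,0])

```text
t: 1.03
tcp_pos: [0.419, 0.295, 0.1251]
eef_rot: [0.241, 0.665, -0.241, 0.665]
contact_force: [0.8, 0.5, -1.2]
width: 0.997
```

Emit:
play_rows(dp=[[0,-0.1,0.8],[0,-0.1,1.4],[0,-0.1,1.4],[0,-0.1,1.4],[0,-0.1,1.4]], rotation=[[0,0,0],[0,0,0],[0,0,0],[0,0,0],[0,0,0]], hand=[0,0,0,0,0])

```text
t: 1.45
tcp_pos: [0.4429, 0.2734, 0.1255]
eef_rot: [0.241, 0.665, -0.241, 0.665]
contact_force: [-0.9, -0.1, 0.6]
width: 0.998
```

```bash
python3 - <<'E'
from h import *
go(455.5,255.5,9,-40)
E
```

```text
t 1.45 at [442.9 273.4 125.5] dp [ 4.66 -0.23  0.85] rot [ 0.02 -0.01  0.  ] w 0.998 F [-0.9 -0.1  0.6] j7 0.28
```

Emit:
play_rows(dp=[[0,-0.2,0.85],[1,-0.2,0.85],[2,-0.2,0.85],[2.5,-0.2,0.85],[2.5,-0.2,0.85]], rotation=[[0,0,0],[0,0,0],[0,0,0],[0,0,0],[0,0,0]], hand=[0,0,0,0,0])

```text
t: 1.87
tcp_pos: [0.4542, 0.2553, 0.0604]
eef_rot: [0.239, 0.666, -0.242, 0.664]
contact_force: [-1.3, -0.8, 0.7]
width: 0.998
```

```bash
python3 - <<'E'
from h import *
go(455.5,255.5,9,-40)
look('scene')
E
```

```text
t 1.87 at [454.2 255.3  60.4] dp [2.05 0.05 0.04] rot [ 0.04 -0.02  0.05] w 0.998 F [-1.3 -0.8  0.7] j7 0.35
scene blue [353. 412.] [ 795.9 -303.4] 30.3 [18.8 32. ]
scene blue [391. 368.] [ 821.6 -208.4] -67.7 [43.4 45.7]
scene blue [219. 263.] [ 455.6 -189.6] 9.5 [41.7 62.5]
scene blue [496. 142.] [845.1 425. ] 89.9 [ 66.2 135.7]
scene blue [320. 127.] [455.4 253.9] -41.2 [39.8 64.6]
scene blue [423.  58.] [581.1 673.8] 75.3 [51.4 57.5]
scene orange [258. 200.] [439.9 -17.7] -18.0 [43.  64.5]
scene orange [413. 119.] [646.7 404.6] -83.3 [52.  56.7]
scene yellow [346. 245.] [657.7  20.5] -82.8 [104.6 316.2]
```

Emit:
play_rows(dp=[[1,0,0],[1.8,0,0],[2.05,0,0],[2.05,0,0],[2.05,0,0]], rotation=[[0,0,0],[0,0,0],[0,0,0],[0,0,0],[0,0,0]], hand=[0,0,0,0,0.3])

```text
t: 2.33
tcp_pos: [0.4571, 0.2558, 0.013]
eef_rot: [0.242, 0.664, -0.241, 0.665]
contact_force: [0.8, -0.5, 0.8]
width: 0.973
```

Emit:
play_rows(dp=[[0,0,0],[0,0,0],[0,0,0],[0,0,0],[0,0,0]], rotation=[[0,0,0],[0,0,0],[0,0,0],[0,0,0],[0,0,0]], hand=[0.4,0.5,0.6,0.6,0.6])

```text
t: 2.75
tcp_pos: [0.4569, 0.2552, 0.0122]
eef_rot: [0.242, 0.665, -0.241, 0.665]
contact_force: [-0.2, -0.2, -0.1]
width: 0.628
```

```bash
python3 - <<'E'
from h import *
k=go(550,187,7.5,-16)
go(646.4,119.3,7.5,7.3); go(646.4,119.3,7.5,7.3,k)
E
```

```text
t 2.75 at [456.9 255.2  12.2] dp [0.19 0.3  4.61] rot [-4.79  0.   -0.01] w 0.628 F [-0.2 -0.2 -0.1] j7 0.37
t 2.75 at [456.9 255.2  12.2] dp [0.19 0.7  9.3 ] rot [-9.45  0.   -0.01] w 0.628 F [-0.2 -0.2 -0.1] j7 0.37
t 2.75 at [456.9 255.2  12.2] dp [ 0.   -1.54  4.45] rot [-4.66  0.    0.  ] w 0.628 F [-0.2 -0.2 -0.1] j7 0.37
```

Emit:
play_rows(dp=[[0,0,0],[0,0,0],[0,0,0],[0,0,0],[0,0,0]], rotation=[[0,0,0],[0,0,0],[0,0,0],[0,0,0],[0,0,0]], hand=[0.6,0.6,0.6,0.6,0.6])

```text
t: 3.17
tcp_pos: [0.4567, 0.2551, 0.0119]
eef_rot: [0.242, 0.665, -0.242, 0.665]
contact_force: [-0.8, -0.6, 0.8]
width: 0.459
```

Emit:
play_rows(dp=[[0.05,0,0],[0.05,0,0.1],[0.05,0,0.3],[0.05,0,0.6],[0.05,0,0.9]], rotation=[[0,0,0],[0,0,0],[-0.3,0,0],[-0.6,0,0],[-0.9,0,0]], hand=[0.6,0.6,0.6,0.6,0.6])

```text
t: 3.58
tcp_pos: [0.4742, 0.2428, 0.0118]
eef_rot: [0.215, 0.674, -0.213, 0.674]
contact_force: [-4.5, 3.7, 12.0]
width: 0.457
```

```bash
python3 - <<'E'
from h import *
go(646.4,119.3,12,7.3)
E
```

```text
t 3.58 at [474.2 242.8  11.8] dp [-0.02 -0.05  8.48] rot [-8.51  0.   -0.04] w 0.457 F [-4.5  3.7 12. ] j7 0.49
```

Emit:
play_rows(dp=[[0,0,0.6],[0,0,1.2],[0,0,1.8],[0,0,2.4],[0,0,3]], rotation=[[-0.6,0,0],[-1.2,0,0],[-1.8,0,0],[-2.4,0,0],[-3,0,0]], hand=[0.6,0.6,0.6,0.6,0.6])

```text
t: 4.0
tcp_pos: [0.5357, 0.1988, 0.0119]
eef_rot: [0.125, 0.696, -0.123, 0.696]
contact_force: [-6.0, 4.8, 14.0]
width: 0.462
```

```bash
python3 - <<'E'
from h import *
go(646.4,119.3,12,7.3)
E
```

```text
t 4.0 at [535.7 198.8  11.9] dp [-0.01 -1.46  5.26] rot [-5.5   0.   -0.03] w 0.462 F [-6.   4.8 14. ] j7 0.88
```

Level and still pressing lightly on the bench; continuing.

Emit:
play_rows(dp=[[0,-0.2,0.6],[0,-0.4,1.2],[0,-0.6,1.8],[0,-0.8,2.4],[0,-0.9,3]], rotation=[[-0.6,0,0],[-1.2,0,0],[-1.8,0,0],[-2.4,0,0],[-3,0,0]], hand=[0.6,0.6,0.6,0.6,0.6])

```text
t: 4.42
tcp_pos: [0.598, 0.1509, 0.0119]
eef_rot: [0.033, 0.706, -0.032, 0.706]
contact_force: [-6.5, 4.1, 13.2]
width: 0.459
```

```bash
python3 - <<'E'
from h import *
go(646.4,119.3,12,7.3)
E
```

```text
t 4.42 at [598.  150.9  11.9] dp [-0.01 -1.08  2.04] rot [-2.51  0.   -0.02] w 0.459 F [-6.5  4.1 13.2] j7 1.24
```

Emit:
play_rows(dp=[[0,-0.3,0.6],[0,-0.6,1.2],[0,-0.9,1.7],[0,-0.9,1.7],[0,-0.9,1.7]], rotation=[[-0.6,0,0],[-1.2,0,0],[-1.8,0,0],[-2.4,0,0],[-2.4,0,0]], hand=[0.6,0.6,0.6,0.6,0.6])

```text
t: 4.83
tcp_pos: [0.6401, 0.1222, 0.0119]
eef_rot: [-0.041, 0.705, 0.041, 0.707]
contact_force: [3.2, -2.0, 7.7]
width: 0.459
```

```bash
python3 - <<'E'
from h import *
go(646.4,119.3,12,7.3)
c=look('scene'); c=look('top')
E
```

```text
t 4.83 at [640.1 122.2  11.9] dp [-0.   -0.15  0.24] rot [-0.13  0.04  0.01] w 0.459 F [ 3.2 -2.   7.7] j7 1.5
scene blue [353. 412.] [ 795.9 -303.4] 30.3 [18.8 32. ]
scene blue [391. 367.] [ 821.6 -208.3] -67.7 [43.4 45.5]
scene blue [221. 261.] [ 455.2 -189.7] 9.5 [41.4 61.4]
scene blue [495. 143.] [845.1 425. ] 90.0 [ 66.  135.7]
scene orange [258. 199.] [440.  -17.5] -17.8 [43.2 64.6]
scene yellow [337. 272.] [665.  -33.4] -82.6 [104.2 207.8]
top blue [364. 243.] [ 455.8 -188.6] 8.2 [41.2 61.8]
top blue [ 23. 176.] [599.7 579.1] 79.0 [47.8 97.2]
top blue [372.  73.] [ 828.6 -220.6] -1.7 [42.7 47.6]
top blue [425.  70.] [ 841.5 -345.9] 5.6 [35.7 71.3]
top blue [493.  68.] [ 846.5 -509.2] -44.1 [61.3 99.8]
top blue [443.  62.] [ 866.  -386.6] 3.0 [ 39.1 113.4]
top blue [465.  48.] [ 902.4 -439. ] -43.9 [59.5 99.5]
top orange [280. 246.] [441.1 -16.4] -19.5 [41.6 61.6]
top orange [101. 148.] [658.7 380. ] -30.3 [46.8 53.8]
top yellow [298. 147.] [667.2 -35.1] -82.9 [103.5 203.5]
```

Emit:
play_rows(dp=[[0,-0.1,0.2],[0,-0.15,0.28],[0,-0.15,0.28],[0,-0.15,0.28],[0,-0.15,0.28]], rotation=[[-0.1,0,0],[-0.1,0,0],[-0.1,0,0],[-0.1,0,0],[-0.1,0,0]], hand=[0.6,0.6,0.6,0.6,0.6])

```text
t: 5.35
tcp_pos: [0.6457, 0.1211, 0.0119]
eef_rot: [-0.043, 0.705, 0.044, 0.706]
contact_force: [-2.5, 1.5, 10.8]
width: 0.456
```

```bash
python3 - <<'E'
from h import *
go(647.4,119.4,12,7.3)
E
```

```text
t 5.35 at [645.7 121.1  11.9] dp [-0.   -0.08  0.06] rot [-0.04  0.02 -0.01] w 0.456 F [-2.5  1.5 10.8] j7 1.51
```

Emit:
play_rows(dp=[[0,-0.1,0.08],[0,-0.1,0.08],[0,-0.1,0.08],[0,-0.1,0.08],[0,-0.1,0.08]], rotation=[[0,0,0],[0,0,0],[0,0,0],[0,0,0],[0,0,0]], hand=[0.6,0.6,0.6,0.6,0.6])

```text
t: 5.77
tcp_pos: [0.6479, 0.1195, 0.0119]
eef_rot: [-0.043, 0.705, 0.044, 0.706]
contact_force: [-2.7, 2.9, 9.8]
width: 0.455
```

Emit:
play_rows(dp=[[0,0,0],[0,0,0],[0,0,0],[0,0,0],[0,0,0]], rotation=[[0,0,0],[0,0,0],[0,0,0],[0,0,0],[0,0,0]], hand=[0.5,0.3,0.2,0.1,0])

```text
t: 6.18
tcp_pos: [0.6472, 0.1181, 0.0103]
eef_rot: [-0.044, 0.706, 0.043, 0.706]
contact_force: [-0.1, 0.3, 0.7]
width: 0.721
```

Emit:
play_rows(dp=[[0,0,0],[0,0,0],[-1,0,0],[-2,0,0],[-3,0,0]], rotation=[[0,0,0],[0,0,0],[0,0,0],[0,0,0],[0,0,0]], hand=[0,0,0,0,0])

```text
t: 6.6
tcp_pos: [0.647, 0.1181, 0.0861]
eef_rot: [-0.044, 0.706, 0.043, 0.705]
contact_force: [0.1, 0.0, 0.6]
width: 0.984
```

```bash
python3 - <<'E'
from h import *
go(456,-189,90,8.8)
E
```

```text
t 6.6 at [647.  118.1  86.1] dp [ -0.14 -11.25  -9.09] rot [-0.35 -0.01  0.  ] w 0.984 F [0.1 0.  0.6] j7 1.5
```

Emit:
play_rows(dp=[[-0.2,-1.2,-1],[-0.2,-2.4,-2],[-0.2,-3.6,-3],[-0.2,-4.8,-3.9],[-0.2,-6,-4.8]], rotation=[[0,0,0],[0,0,0],[-0.3,0,0],[-0.3,0,0],[-0.3,0,0]], hand=[0,0,0,0,0])

```text
t: 7.02
tcp_pos: [0.5455, -0.0467, 0.0908]
eef_rot: [-0.053, 0.705, 0.053, 0.705]
contact_force: [0.5, 0.4, -0.0]
width: 1.0
```

Emit:
play_rows(dp=[[0,-1.2,-1],[0,-2.4,-2],[0,-3.6,-3],[0,-4.8,-4],[0,-5.2,-4.2]], rotation=[[0,0,0],[0,0,0],[0,0,0],[0,0,0],[0,0,0]], hand=[0,0,0,0,0])

```text
t: 7.43
tcp_pos: [0.4585, -0.1949, 0.0908]
eef_rot: [-0.051, 0.706, 0.05, 0.705]
contact_force: [0.8, -0.9, -0.3]
width: 1.002
```

Emit:
play_rows(dp=[[0,0,0],[0,0,0],[0,0,0],[0,0,0],[0,0,0]], rotation=[[0,0,0],[0,0,0],[0,0,0],[0,0,0],[0,0,0]], hand=[0,0,0,0,0])

```text
t: 7.85
tcp_pos: [0.4628, -0.1883, 0.0905]
eef_rot: [-0.053, 0.705, 0.054, 0.705]
contact_force: [0.1, -0.3, 0.4]
width: 1.001
```

```bash
python3 - <<'E'
from h import *
go(456,-189,60,8.8)
c=r.capture('top')
for o in blobs(c,*BLUE,.04,150,1300): print(*o) if o[1][0]<700 else 0
c=r.capture('scene')
for o in blobs(c,*BLUE,.04,150,1300): print(*o) if o[1][0]<700 else 0
E
```

```text
t 7.85 at [ 462.8 -188.3   90.5] dp [ 1.22  0.01 -0.27] rot [-0.02 -0.   -0.  ] w 1.001 F [ 0.1 -0.3  0.4] j7 2.08
[354. 236.] [ 459.2 -182.8] 9.0 [32.5 41.2]
[ 23. 177.] [599.7 579.1] 79.0 [47.8 97.2]
[217. 154.] [645.  117.7] 7.1 [36.  57.1]
[225. 263.] [ 468.3 -187.6] -81.7 [34.2 40.6]
[370. 193.] [644.8 118.4] 7.2 [39.8 56. ]
[423.  58.] [580.8 673.4] -81.0 [50.9 59.9]
```

Emit:
play_rows(dp=[[0.3,0,-0.3],[1.2,0,-0.3],[2,0,-0.3],[2.8,0,-0.3],[3.2,0,-0.3]], rotation=[[0,0,0],[0,0,0],[0,0,0],[0,0,0],[0,0,0]], hand=[0,0,0,0,0])

```text
t: 8.37
tcp_pos: [0.4529, -0.1901, 0.008]
eef_rot: [-0.052, 0.706, 0.053, 0.704]
contact_force: [-0.5, -0.7, 0.4]
width: 1.001
```

Emit:
play_rows(dp=[[0,0,0],[0,0,0],[0,0,0],[0,0,0],[0,0,0]], rotation=[[0,0,0],[0,0,0],[0,0,0],[0,0,0],[0,0,0]], hand=[0.3,0.3,0.5,0.6,0.6])

```text
t: 8.78
tcp_pos: [0.4555, -0.1908, 0.0115]
eef_rot: [-0.053, 0.705, 0.053, 0.706]
contact_force: [0.1, -0.4, 0.6]
width: 0.7
```

Emit:
play_rows(dp=[[0,0,0],[0,0,0],[0,0,0],[0,0,0],[0,0,0]], rotation=[[0,0,0],[0,0,0],[0,0,0],[0,0,0],[0,0,0]], hand=[0.6,0.6,0.6,0.6,0.6])

```text
t: 9.2
tcp_pos: [0.4549, -0.1905, 0.0107]
eef_rot: [-0.053, 0.705, 0.053, 0.705]
contact_force: [-0.4, 0.6, 3.1]
width: 0.458
```

```bash
python3 - <<'E'
from h import *
go(671.8,-79.4,11,7.3)
E
```

```text
t 9.2 at [ 454.9 -190.5   10.7] dp [-0.01  3.1   9.24] rot [ 0.25  0.   -0.  ] w 0.458 F [-0.4  0.6  3.1] j7 2.12
```

Emit:
play_rows(dp=[[0.05,0,0],[0.05,0.1,0.2],[0.05,0.2,0.6],[0.05,0.4,1.1],[0.05,0.6,1.7]], rotation=[[0,0,0],[0,0,0],[0,0,0],[0,0,0],[0,0,0]], hand=[0.6,0.6,0.6,0.6,0.6])

```text
t: 9.62
tcp_pos: [0.4942, -0.1716, 0.0106]
eef_rot: [-0.052, 0.705, 0.051, 0.705]
contact_force: [-8.0, -3.7, 18.4]
width: 0.46
```

Emit:
play_rows(dp=[[0,0.2,0.6],[0,0.4,1.2],[0,0.6,1.8],[0,0.8,2.4],[0,1,3]], rotation=[[0.1,0,0],[0.2,0,0],[0.2,0,0],[0.2,0,0],[0.25,0,0]], hand=[0.6,0.6,0.6,0.6,0.6])

```text
t: 10.03
tcp_pos: [0.5654, -0.1353, 0.0107]
eef_rot: [-0.045, 0.706, 0.044, 0.706]
contact_force: [-9.0, -3.6, 18.3]
width: 0.459
```

```bash
python3 - <<'E'
from h import *
go(671,-79.4,10.7,7.3)
E
```

```text
t 10.03 at [ 565.4 -135.3   10.7] dp [-0.01  1.69  4.47] rot [-0.02 -0.    0.02] w 0.459 F [-9.  -3.6 18.3] j7 1.97
```

Emit:
play_rows(dp=[[0,0.2,0.6],[0,0.4,1.2],[0,0.6,1.8],[0,0.8,2.4],[0,1,3]], rotation=[[0,0,0],[0,0,0],[0,0,0],[0,0,0],[0,0,0]], hand=[0.6,0.6,0.6,0.6,0.6])

```text
t: 10.45
tcp_pos: [0.6367, -0.1008, 0.0107]
eef_rot: [-0.045, 0.706, 0.044, 0.706]
contact_force: [-7.1, -2.5, 15.4]
width: 0.455
```

Emit:
play_rows(dp=[[0,0.2,0.6],[0,0.4,1],[0,0.5,1],[0,0.5,1],[0,0.5,1]], rotation=[[0,0,0],[0,0,0],[0,0,0],[0,0,0],[0,0,0]], hand=[0.6,0.6,0.6,0.6,0.6])

```text
t: 10.87
tcp_pos: [0.6617, -0.0838, 0.0108]
eef_rot: [-0.045, 0.704, 0.045, 0.707]
contact_force: [3.4, -0.1, 6.8]
width: 0.453
```

```bash
python3 - <<'E'
from h import *
go(671,-79.4,10.7,7.3)
E
```

```text
t 10.87 at [661.7 -83.8  10.8] dp [0.01 0.13 0.39] rot [0.   0.05 0.01] w 0.453 F [ 3.4 -0.1  6.8] j7 1.87
```

Emit:
play_rows(dp=[[0.03,0.1,0.2],[0.03,0.15,0.4],[0.03,0.15,0.4],[0.03,0.15,0.4],[0.03,0.15,0.4]], rotation=[[0,0,0],[0,0,0],[0,0,0],[0,0,0],[0,0,0]], hand=[0.6,0.6,0.6,0.6,0.6])

```text
t: 11.28
tcp_pos: [0.6699, -0.0803, 0.0107]
eef_rot: [-0.045, 0.705, 0.044, 0.706]
contact_force: [-4.4, -1.9, 15.3]
width: 0.455
```

```bash
python3 - <<'E'
from h import *
go(671,-79.4,10.7,7.3)
E
```

```text
t 11.28 at [669.9 -80.3  10.7] dp [-0.    0.03  0.05] rot [-0.01  0.02  0.02] w 0.455 F [-4.4 -1.9 15.3] j7 1.86
```

Emit:
play_rows(dp=[[0,0.04,0.07],[0,0.04,0.07],[0,0.04,0.07],[0,0.04,0.07],[0,0.04,0.07]], rotation=[[0,0,0],[0,0,0],[0,0,0],[0,0,0],[0,0,0]], hand=[0.6,0.6,0.6,0.6,0.6])

```text
t: 11.7
tcp_pos: [0.6709, -0.0796, 0.0107]
eef_rot: [-0.045, 0.705, 0.044, 0.706]
contact_force: [-6.6, -4.8, 16.8]
width: 0.456
```

Emit:
play_rows(dp=[[0,0,0],[0,0,0],[0,0,0],[0,0,0],[0,0,0]], rotation=[[0,0,0],[0,0,0],[0,0,0],[0,0,0],[0,0,0]], hand=[0.5,0.3,0.2,0.1,0])

```text
t: 12.12
tcp_pos: [0.6703, -0.0772, 0.0081]
eef_rot: [-0.045, 0.706, 0.045, 0.705]
contact_force: [-0.6, -0.1, 0.2]
width: 0.719
```

Emit:
play_rows(dp=[[0,0,0],[0,0,0],[-1,0,0],[-2,0,0],[-3.5,0,0]], rotation=[[0,0,0],[0,0,0],[0,0,0],[0,0,0],[0,0,0]], hand=[0,0,0,0,0])

```text
t: 12.53
tcp_pos: [0.6687, -0.0772, 0.0943]
eef_rot: [-0.045, 0.707, 0.045, 0.704]
contact_force: [1.0, -0.4, -0.4]
width: 0.989
```

Emit:
play_rows(dp=[[-0.5,-0.5,-1.4],[-1,-1,-2.8],[-1,-1.5,-4.2],[-1,-2,-5.6],[-1,-3,-7]], rotation=[[0,0,0],[0,0,0],[0,0,0],[0,0,0],[0,0,0]], hand=[0,0,0,0,0])

```text
t: 12.95
tcp_pos: [0.5061, -0.1718, 0.1212]
eef_rot: [-0.046, 0.705, 0.047, 0.706]
contact_force: [0.6, -0.9, -0.3]
width: 0.999
```

Emit:
play_rows(dp=[[0,-1,-1],[0,-2,-1],[0,-2,-1],[0,-2,-1],[0,-2,-1]], rotation=[[0,0,0],[0,0,0],[0,0,0],[0,0,0],[0,0,0]], hand=[0,0,0,0,0])

```text
t: 13.37
tcp_pos: [0.4894, -0.2253, 0.121]
eef_rot: [-0.045, 0.706, 0.045, 0.706]
contact_force: [-0.5, 1.2, 0.6]
width: 0.997
```

```bash
python3 - <<'E'
from h import *
go(671,-79.4,10.7,7.3)
z=lambda a:cv2.resize(a,None,fx=4,fy=4,interpolation=cv2.INTER_CUBIC)
for n in('top','scene'):
    c=r.capture(n)
    for o in blobs(c,*BLUE,.04,150,1300)+blobs(c,*OR,.04,150,1300)+blobs(c,*YE,0,3000,20000): print(n,*o) if o[1][0]<750 else 0
    f=c['frame'][:,:,::-1]
    cv2.imwrite(f'pics/{n}1.png',z(f[110:200,180:350] if n=='top' else f[170:320,290:420]))
E
```

```text
t 13.37 at [ 489.4 -225.3  121. ] dp [4.42 4.86 7.95] rot [ 0.01  0.   -0.01] w 0.997 F [-0.5  1.2  0.6] j7 2.12
top [ 24. 177.] [599.7 579.1] 79.0 [47.8 97.2]
top [218. 153.] [645.  117.7] 7.1 [36.  57.1]
top [308. 138.] [675.  -77.9] 6.7 [37.2 46. ]
top [279. 247.] [441.1 -16.4] -19.5 [41.6 61.6]
top [101. 148.] [658.4 379.8] -30.3 [47.3 53.5]
top [266. 150.] [660.4  19.3] -82.7 [103.8 313.4]
scene [341. 269.] [670.4 -81.1] 7.0 [35.8 56.1]
scene [371. 194.] [644.8 118.4] 6.5 [39.2 55.8]
scene [424.  58.] [580.3 673.1] 88.5 [50.5 59.2]
scene [263. 199.] [440.4 -17.3] -19.5 [42.2 63.2]
scene [413. 119.] [646.  404.8] -71.4 [50.6 60.9]
scene [349. 244.] [658.2  20.4] -82.6 [104.9 316.5]
```

View pics/top1.png

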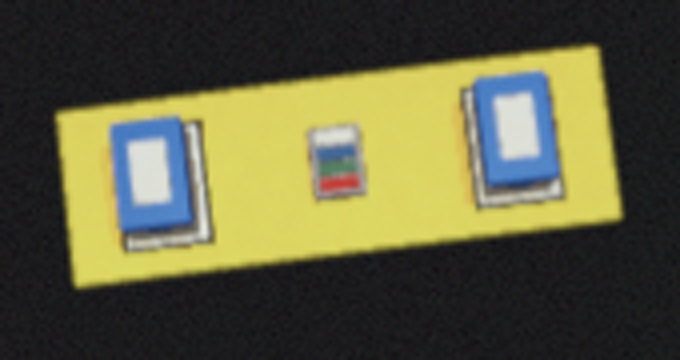

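View pics/scene1.png

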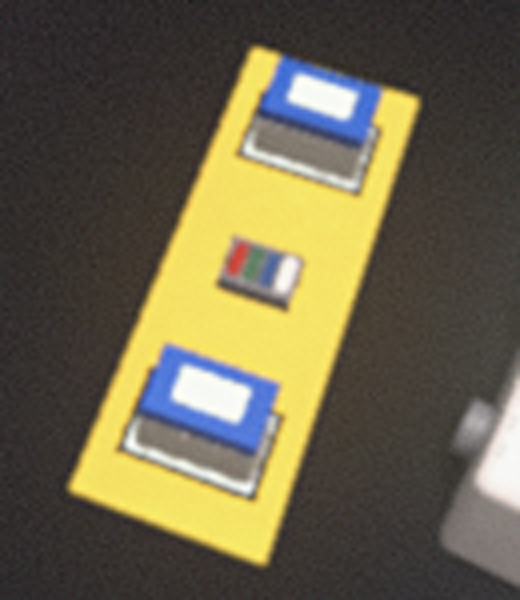

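Both pictures show both lids squared with the outlines and white margins visible all round the box bases. The first box (top crop 150,175) and the second (515,130) sit evenly around the block. I'll take a finer measurement using the lid labels and a looser lid mask.

```bash
python3 - <<'E'
from h import *
T={'top':[(647.9,119.1),(673.1,-79.7)],'scene':[(645.2,119.6),(670.8,-79.2)]}
for n in('top','scene'):
    c=r.capture(n)
    d=c['frame'].astype(int); d=d[:,:,2]-d[:,:,0]
    for th in(0,20,50):
        m=(d>th).astype(np.uint8)
        for k in cv2.findContours(m,cv2.RETR_EXTERNAL,cv2.CHAIN_APPROX_NONE)[0]:
            if not 250<cv2.contourArea(k)<1500: continue
            q=cv2.minAreaRect((plane(c,k.reshape(-1,2),.04)*1000).astype(np.float32)); 
            for i,t in enumerate(T[n]):
                e=np.array(q[0])-t
                if np.hypot(*e)<20:
                    a=np.radians(7.3); print(n,th,'AB'[i],'lid err strip x,y',np.round([e@[np.cos(a),np.sin(a)],e@[-np.sin(a),np.cos(a)]],1),np.round(q[1],1),round(q[2],1))
    for o in blobs(c,*WH,.04,60,400):
        for i,t in enumerate(T[n]):
            e=o[1]-t
            if np.hypot(*e)<20: print(n,'AB'[i],'label err',np.round([e@[np.cos(a),np.sin(a)],e@[-np.sin(a),np.cos(a)]],1),o[2],o[3])
E
```

```text
top 20 A lid err strip x,y [-3.1 -0.3] [61.5 40.4] 7.5
top 20 B lid err strip x,y [-3.1  1.3] [61.7 40.9] 7.4
top 50 A lid err strip x,y [-2.8 -0.3] [59.8 38.8] 7.5
top 50 B lid err strip x,y [-2.5  1.1] [59.6 39.8] 6.7
top A label err [-0.7  0.5] 1.1 [21.8 33.5]
top B label err [-0.8  0.8] 8.8 [21.1 35.3]
scene 0 B lid err strip x,y [ 0.2 -3.3] [61.5 43.8] 7.3
scene 0 A lid err strip x,y [ 0.9 -2.3] [61.2 51.1] 6.6
scene 20 B lid err strip x,y [ 0.  -2.8] [60.5 42. ] 7.1
scene 20 A lid err strip x,y [ 0.5 -2.2] [60.  48.4] 5.9
scene 50 B lid err strip x,y [-0.2 -2.3] [59.3 39.4] 7.1
scene 50 A lid err strip x,y [-0.2 -1.4] [59.2 44.2] 7.4
scene B label err [-0.   0.5] 8.5 [21.9 35.1]
scene A label err [-0.   0.4] 6.1 [21.  35.2]
```

```bash
python3 -c "
from cell import r
print(r.job_done())"
```

```text
the job is handed in; nothing more can be done
None
```

Both blue-lidded boxes are on the white outlines, one each, and I handed the job in at about 13.5 s of the 48 s allowed. I gripped each box low across its width and slid it along the bench with a light downward press. The tool height stayed within about 0.2 mm during each slide, and the wrist force stayed around 20 N.

- **Position:** the label-based checks from both cameras put each box within about 1 mm of its outline centre. The boxes are square to the outlines within about 1°, and white margin shows around the bases in both pictures.
- **Where the checks disagreed:** measured by the lid edges, the top camera shows about -3 mm along the strip's x. The scene camera shows about -1.5 to -3 mm along its y. Each camera shows little error in the other's direction, so I put this down to the roughly 2 mm calibration error and blurred lid edges. It is well inside the 6 mm margin, so I made no correction.
- **Other objects:** the orange box reads within 1 mm of where it started. The pink boxes were not approached and I did not re-measure them. The gripper was open and about 120 mm above the bench, clear of everything, at hand-in.

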